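# Weigh the long test panel

## Robot

A 6-joint arm with a two-finger parallel gripper is mounted at the origin on the work surface. World frame = base frame: x ahead of the robot, y to its left, z up, the work surface at z = 0. Lengths are in m, angles in rad, forces in N, time in s.
With the tool pointing down it reaches from about 0.35 to 0.775 m from the base axis. Payload 7.3 kg.
Tool frame: the origin (TCP) lies between the finger pads; the fingertips stand 14 mm ahead of it and the grasp point (between the pads) lies 5 mm behind it; z points along the fingers, y is the direction in which the jaws open and shut (so a half turn about z gives the same grasp; the last joint's range is limited). The gripper opens to 92 mm and grips with 3 to 60 N. Pads are 19 mm wide; open, the fingers measure 130 mm over their backs; the gripper's body (75 mm by 190 mm) begins 47 mm behind the grasp point.
Start: joints at [-1.36, 0.342, 1.524, -0, 1.275, -0.146], TCP at [0.183, -0.492, 0.214] pointing down, gripper open.
Joint ranges: [-2.53, 2.53], [-0.77, 2.02], [0.04, 2.7], [-1, 4.14], [0.28, 2.66], [-3.11, 3.11]. Speed limits (rad/s): [2.57, 2.57, 3.14, 3.14, 3.14, 3.14].

## Interface

Orientations are given as [roll, pitch, yaw] about the fixed x, y, z axes, in that order (R = Rz(yaw) Ry(pitch) Rx(roll)).
In Python, from cell import robot gives the robot as it stands.
- The arm moves only by the shell command python3 -m creep 'ROWS' [FORCE]. ROWS is JSON, a list that holds one entry, the list of rows, each a list of 7 numbers: the shift along the tool's x, y, z in cm, then the turn, a rotation vector about the tool's x, y, z in degrees, then the gripper command: -1 is shut, 1 is fully open, values between are in proportion. In form: [[[tx, ty, tz, wx, wy, wz, gripper], ...]]. A call has 1 to 8 rows; each row is the pose to reach, as a shift and turn from the pose measured when the call began, along the tool's axes at that moment; what a row does not reach only later rows make up. A row lasts 1/10 s, in which the tool goes at most 50 mm and 8.59 degrees, less where a joint would pass 70% of its speed; a pose out of reach is approached as far as the arm can. A call with a gripper value outside its range is refused whole. The fingers move at their own pace and stop on an object; FORCE is the grip in N (left out, the last holds). Time passes only in rows, so rows that repeat a pose let the fingers close. It gives the time, the measured TCP pose, the force and the opening at its end, in the units of the state.
- robot.observe(): the state, without advancing time (a new reading comes with each control period).
- robot.read_camera(name): name is "side" or "top"; returns the picture (480x640x3 uint8, red, green, blue); there is no depth.
- robot.camera_params(name): a dict with "camera_matrix" (3x3 intrinsics, pixels), "R" (3x3) and "t" (3): a world point X has camera coordinates R X + t. Camera axes: x right, y down, z forward; pixel columns grow to the right and rows downward; lengths in m; the calibration is good to about 2 mm. A picture is of the moment at which its call begins. camera_params takes no time and is no camera call.
- robot.hand_in(): hands the job in, once; it reports no verdict.
Trained networks look in the newest picture that a camera, given by its name, has taken for a name from the list of things; names that differ only in an ending like _2 or _b are one class to them, and where a whole thing is asked for, a point or a joint stands for the part that bears it (a point fixed in the world has none). Each returns a list of dicts, best first, with "score" (0 to 1); they miss things now and then, are a little off and sometimes report something else, mostly with a low value. They report only what shows in the picture. A call takes as long as a camera call. They do not tell look-alikes from the thing itself.
- robot.look_for(camera, label): "centre" ([x, y, z] in m, in the coordinates of the camera as it stood for that picture, good to about 4 mm: the middle of the surface that is visible of it).
- robot.masks_of(camera, label): "mask" (480x640 bool, what is visible of it).
The state is a dict: "time": time; "qpos": joint angles; "qvel": joint speeds; "joint_efforts": joint torques, N m; "tool_pos": TCP position; "tool_rot": TCP orientation; "contact_force": force on the tool from outside, world axes, zero at the start; "torque": the same for the moment, N m; "opening": finger opening in m.
Only numpy, scipy, OpenCV 4.12 (cv2) and the standard library are available. Lean on these libraries where they do the work, as an engineer would, in place of code of your own. Each camera call takes 0.05 s, during which the arm holds its last target.

## Task

The long bare test panel has to be weighed. It lies flat on the step shelf next to a shorter one: slide the long one out over the shelf's front edge (the one towards the robot) until its end sticks out, take it by that end, and lay it gently, flat on the middle of the scale's pan. Leave the short panel where it is, and do not let the long one fall on the bench.

Things in the scene. Friction and masses are not known exactly. Their poses are not given: they have to be found in the camera images.
- long_panel: The panel to weigh: bare aluminium strip 150 mm long (its x), 50 mm wide (y), 4 mm thick (z, up), about 80 g, loose, flat on the shelf, its length within 8 degrees of square to the shelf's front edge, near end 25 to 65 mm back from it. Origin at its centre. Slides easily (friction about 0.4): a fingertip pressed on top with 5 to 15 N all along drags it. It tips off if its centre passes the edge.
- short_panel: the other panel, to be left alone: same aluminium, width and thickness, but 90 mm long; origin at its centre, axes as for the long one. It lies beside the long one, left or right, centres at least 110 mm apart
- step_edge (a point): Middle of the upper front edge of the fixed step shelf, level with its top, 90 mm above the bench. x points from the edge back over the shelf, away from the robot; y along the edge; z up. Plywood top 260 wide, 240 deep, 16 mm thick on dark side legs; free space in front of the edge down to the bench. A brass weight 38 mm high stands at the back between the panels.
- pan (a point): Centre of the upper face of the scale's bright steel pan, 100 mm above the bench, flat, without rim, 200 mm (x) by 210 mm (y). x points away from the robot, z up. The scale is fixed, stands left or right of the shelf, and its pan does not give. Its dark console with keys slopes down towards the robot, lower than the pan.
Mind the look-alikes: they are no part of the job. What is shaped like the long_panel but yellow is not meant.

How it is judged:
On the way:
1. the long panel lies flat on the shelf with its near end sticking out at least 15 mm past the front edge (x of long_panel in the frame of step_edge between -0.005 and 0.06 m and z of long_panel in the frame of step_edge between -0.004 and 0.008 m and angle between long_panel's own z axis and vertical below 0.1 rad), for 0.2 s.
At the end, for the whole second after the job is handed in: the long panel lies flat and at rest on the pan, its centre within 35 mm of the pan's centre (any direction), released; the short panel is within 30 mm of where it was (horizontal distance between long_panel and pan below 0.035 m and z of long_panel in the frame of pan between -0.002 and 0.006 m and angle between long_panel's own z axis and vertical below 0.08 rad and linear speed of long_panel below 0.02 m/s and distance of short_panel from where it was at the start of the episode below 0.03 m); the robot touches nothing.
It fails at once if the short panel is moved 30 mm or more (distance of short_panel from where it was at the start of the episode above 0.03 m).
It fails at once if the long panel falls off towards the bench (its centre below 50 mm) (height (world z) of long_panel below 0.05 m).
It fails at once if the long panel is dropped or slammed on the pan (faster than 0.7 m/s just above it) (horizontal distance between long_panel and pan below 0.1 m and z of long_panel in the frame of pan below 0.03 m and linear speed of long_panel above 0.7 m/s).
It also fails if it takes over 54 s, if anything falls off the work surface, if the arm or the gripper's body presses on something with over 40 N, if the wrist force passes 120 N, or if a joint passes its speed limit or range.

## Working session

There is one attempt and no reset: what is moved stays moved. The work goes in short steps, Python scripts to look and compute and a shell command to move; the robot and the scene stay as the last step left them, time stands still between calls to the robot, and variables do not carry over. Pictures are saved under pics/ and viewed, and the job is handed in when it is done.

```bash
ls; mkdir -p pics
python3 - <<'E'
from cell import robot
import cv2, numpy as np
np.set_printoptions(precision=4,suppress=True)
for c in ["side","top"]:
    im=robot.read_camera(c); cv2.imwrite(f"pics/{c}0.png",im[:,:,::-1]); p=robot.camera_params(c)
    print(c,p["camera_matrix"],p["R"],p["t"])
    R=np.array(p["R"]);t=np.array(p["t"])
    for l in ["long_panel","short_panel","pan","step_edge"]:
        for d in robot.look_for(c,l)[:3]:
            print(c,l,round(d["score"],2),R.T@(np.array(d["centre"])-t))
print(robot.observe())
E
```

```text
pics
side [[483.2191   0.     317.447 ]
 [  0.     483.2191 236.6458]
 [  0.       0.       1.    ]] [[-0.9298 -0.3676 -0.0152]
 [-0.2022  0.545  -0.8137]
 [ 0.3075 -0.7535 -0.5811]] [0.4723 0.1829 0.8375]
side long_panel 0.91 [ 0.6255 -0.2404  0.0912]
side long_panel 0.85 [ 0.3539 -0.2703  0.0034]
side short_panel 0.58 [ 0.6113 -0.1156  0.0929]
side pan 0.76 [0.5565 0.2437 0.0755]
side step_edge 0.75 [ 0.6098 -0.0833  0.088 ]
top [[573.2164   0.     316.2875]
 [  0.     573.2164 240.1103]
 [  0.       0.       1.    ]] [[ 0.0178 -0.9996 -0.0196]
 [-0.9958 -0.016  -0.0901]
 [ 0.0898  0.0211 -0.9957]] [-0.0012  0.4955  1.1884]
top long_panel 0.82 [ 0.6251 -0.2441  0.0943]
top long_panel 0.65 [ 0.3495 -0.2747  0.0017]
top short_panel 0.63 [ 0.6154 -0.1229  0.0925]
top pan 0.72 [0.5732 0.1879 0.0983]
top step_edge 0.65 [ 0.6119 -0.1734  0.0849]
{'time': 0.5, 'qpos': array([-1.36  ,  0.342 ,  1.5241,  0.    ,  1.2754, -0.146 ]), 'qvel': array([ 0.0007, -0.0029, -0.0007,  0.0004,  0.0004, -0.0006]), 'joint_efforts': array([ -0.0021, -43.0814, -24.4312,   0.0718,   0.0489,  -0.    ]), 'tool_pos': array([ 0.1834, -0.4919,  0.214 ]), 'tool_rot': array([ 3.1416, -0.    ,  0.3568]), 'contact_force': array([0.5458, 0.4669, 0.3039]), 'torque': array([ 0.0187, -0.0227,  0.001 ]), 'opening': 0.0919695627477265}
```

View pics/top0.png

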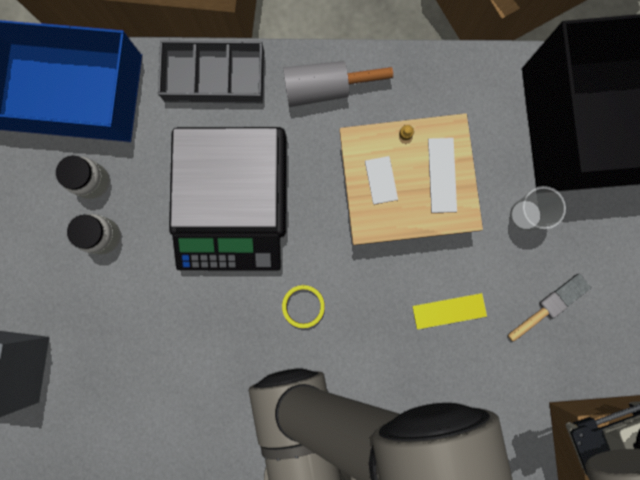

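View pics/side0.png

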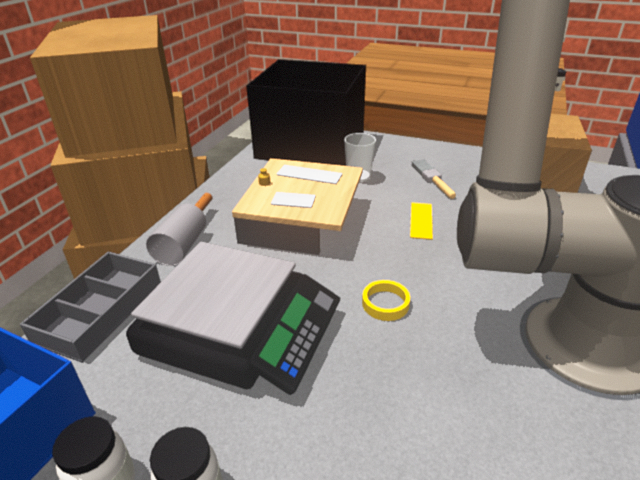

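The top view shows the long panel at (443,175), the short one at (381,180), the shelf's front edge from (354,243) to (481,229), and the pan at about (225,180). The yellow strip at (450,311) is the decoy. Next I'll get the precise geometry from the masks.

```bash
cat > h.py <<'E'
from cell import robot
import cv2, numpy as np
np.set_printoptions(precision=4,suppress=True)
P={c:robot.camera_params(c) for c in ["side","top"]}
def onplane(c,uv,z):
    p=P[c];K=np.array(p["camera_matrix"]);R=np.array(p["R"]);t=np.array(p["t"])
    o=-R.T@t; d=R.T@np.linalg.inv(K)@np.array([uv[0],uv[1],1.]); return o+d*(z-o[2])/d[2]
def proj(c):
    p=P[c];return np.array(p["camera_matrix"])@np.c_[np.array(p["R"]),np.array(p["t"])]
def tri(a,b):
    X=cv2.triangulatePoints(proj("side"),proj("top"),np.float64(a).reshape(2,1),np.float64(b).reshape(2,1)).ravel();return X[:3]/X[3]
def rect(c,m,z):
    cs,_=cv2.findContours(m.astype(np.uint8),0,cv2.CHAIN_APPROX_NONE); k=max(cs,key=cv2.contourArea)[:,0]
    w=np.array([onplane(c,q,z)[:2] for q in k]).astype(np.float32)
    return cv2.minAreaRect(w*1000), cv2.boxPoints(cv2.minAreaRect(w*1000)), k
E
python3 - <<'E'
from h import *
for l,z in [("long_panel",.094),("short_panel",.094),("pan",.1),("step_edge",.09)]:
    M={}
    for c in ["side","top"]:
        im=robot.read_camera(c)
        for i,d in enumerate(robot.masks_of(c,l)[:2]):
            r,b,k=rect(c,d["mask"],z); print(l,c,round(d["score"],2),np.round(r[0],1),np.round(r[1],1),round(r[2],1),b.round(0).tolist(),d["mask"].sum())
            if i==0:
                cv2.imwrite(f"pics/m_{l}_{c}.png",d["mask"].astype(np.uint8)*255)
                q=cv2.boxPoints(cv2.minAreaRect(k.astype(np.float32))); M[c]=k.mean(0)
                ys,xs=np.nonzero(d["mask"]);M[c]=np.array([xs.mean(),ys.mean()])
    if len(M)==2: print("tri",tri(M["side"],M["top"]))
# bright zoom
im=robot.read_camera("top"); crop=im[90:270,150:500][:,:,::-1]
cv2.imwrite("pics/zoom.png",cv2.resize(crop,None,fx=2.28,fy=2.28,interpolation=cv2.INTER_CUBIC))
E
```

```text
long_panel side 0.57 [ 623.9 -240.3] [150.6  55.1] 3.1 [[547.0, -217.0], [550.0, -272.0], [701.0, -264.0], [698.0, -209.0]] 652
long_panel top 0.81 [ 623.8 -243.6] [150.2  50.5] 2.6 [[548.0, -222.0], [550.0, -272.0], [700.0, -265.0], [698.0, -215.0]] 1875
long_panel top 0.69 [ 353.2 -256.8] [ 47.4 140.7] 11.3 [[316.0, -192.0], [344.0, -330.0], [390.0, -321.0], [363.0, -183.0]] 1711
tri [ 0.6244 -0.2439  0.0916]
short_panel top 0.71 [ 611.8 -121.8] [91.8 51.3] 12.4 [[561.0, -107.0], [573.0, -157.0], [662.0, -137.0], [651.0, -87.0]] 1142
pan side 0.6 [557.8 227. ] [306.9 277.4] 0.9 [[402.0, 363.0], [407.0, 86.0], [713.0, 91.0], [709.0, 368.0]] 21579
pan top 0.88 [570.1 184.1] [290.4 233.5] 1.3 [[422.0, 298.0], [428.0, 64.0], [718.0, 71.0], [713.0, 304.0]] 16276
tri [0.5838 0.1959 0.0346]
step_edge side 0.58 [ 608.4 -127.2] [244.  371.8] 7.7 [[462.0, 41.0], [513.0, -328.0], [754.0, -295.0], [704.0, 73.0]] 7687
step_edge top 0.73 [ 615.8 -180.2] [244.9 263.2] 7.5 [[477.0, -66.0], [511.0, -327.0], [754.0, -295.0], [720.0, -34.0]] 12374
tri [ 0.63   -0.1823  0.0285]
```

View pics/zoom.png

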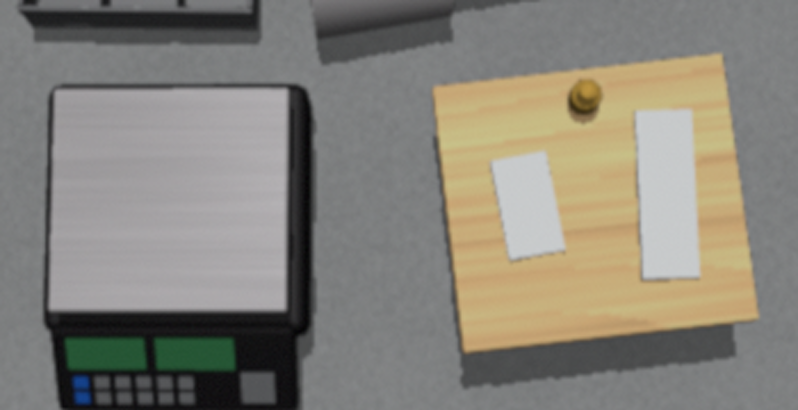

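```bash
cat >> h.py <<'E'
from scipy.spatial.transform import Rotation as Ro
def delta(pos,yaw,roll=np.pi,pitch=0.):
    s=robot.observe(); R=Ro.from_euler('xyz',s["tool_rot"]); T=Ro.from_euler('xyz',[roll,pitch,yaw])
    print("t",round(s["time"],2),"tcp",s["tool_pos"],s["tool_rot"],"F",s["contact_force"],"open",round(s["opening"],4))
    print("cm",(R.inv().apply(np.array(pos)-s["tool_pos"])*100).round(2),"deg",np.degrees((R.inv()*T).as_rotvec()).round(2))
E
python3 - <<'E'
from h import *
c=[(171.9,127.7),(277.2,127.7),(277.2,227.3),(170.6,227.3)]
X=np.array([onplane("top",q,.1) for q in c]);print(X,X.mean(0))
e=[(150+464/2.28,90+352/2.28),(150+757/2.28,90+318/2.28),(150+434/2.28,90+87/2.28),(150+722/2.28,90+55/2.28)]
X=np.array([onplane("top",q,.09) for q in e]);print(X,X.mean(0))
im=robot.read_camera("side")
cv2.imwrite("pics/zs1.png",cv2.resize(im[140:400,110:380][:,:,::-1],None,fx=2.25,fy=2.25,interpolation=cv2.INTER_CUBIC))
delta([.64,-.243,.165],.05)
E
```

```text
[[0.712  0.3016 0.1   ]
 [0.7145 0.0884 0.1   ]
 [0.5127 0.0835 0.1   ]
 [0.5094 0.296  0.1   ]] [0.6122 0.1924 0.1   ]
[[ 0.482  -0.0685  0.09  ]
 [ 0.5158 -0.323   0.09  ]
 [ 0.7181 -0.039   0.09  ]
 [ 0.7502 -0.294   0.09  ]] [ 0.6165 -0.1811  0.09  ]
t 1.4 tcp [ 0.1834 -0.492   0.214 ] [ 3.1415 -0.      0.3568] F [ 0.3014  1.3576 -0.2488] open 0.0919
cm [51.48 -7.38  4.9 ] deg [ 0.   -0.   17.58]
```

View pics/zs1.png

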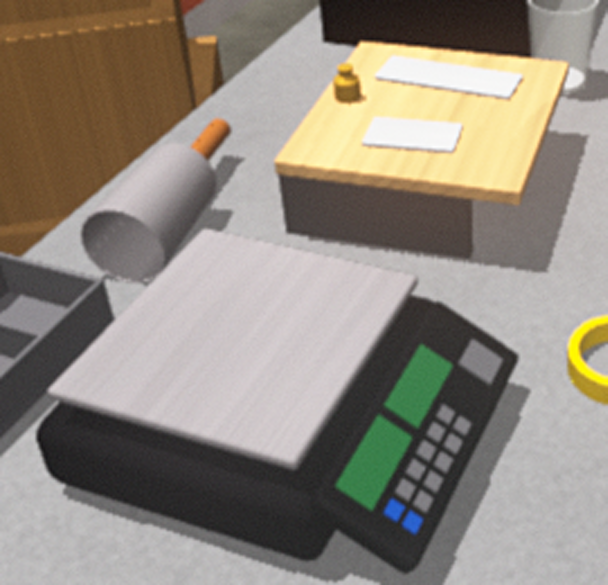

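```bash
python3 -m creep '[[[51.5,-7.4,4.0,0,0,17.6,-1],[51.5,-7.4,4.0,0,0,17.6,-1],[51.5,-7.4,4.0,0,0,17.6,-1],[51.5,-7.4,4.0,0,0,17.6,-1],[51.5,-7.4,4.0,0,0,17.6,-1],[51.5,-7.4,4.0,0,0,17.6,-1],[51.5,-7.4,4.0,0,0,17.6,-1],[51.5,-7.4,4.0,0,0,17.6,-1]]]' 20
python3 - <<'E'
from h import *
a=lambda q:(110+q[0]/2.25,140+q[1]/2.25)
for s,t in zip([(207,231),(415,280),(297,465),(55,392)],[(277.2,127.7),(277.2,227.3),(170.6,227.3),(171.9,127.7)]): print("pan",tri(a(s),t))
b=lambda q:(150+q[0]/2.28,90+q[1]/2.28)
for s,t in zip([(398,57),(522,74),(515,96),(378,78)],[(691,109),(700,277),(642,279),(636,111)]): print("long",tri(a(s),b(t)))
for s,t in zip([(519,198),(569,62),(278,167)],[(464,352),(757,318),(434,87)]): print("shelf",tri(a(s),b(t)))
delta([.64,-.243,.165],.05)
E
```

```text
time: 2.2
tool_pos: [0.5264, -0.3046, 0.1841]
tool_rot: [3.141, -0.0, 0.05]
contact_force: [0.3, -1.3, -0.1]
opening: 0.0323
pan [0.7151 0.0883 0.0924]
pan [0.5153 0.0849 0.0911]
pan [0.5094 0.2967 0.0971]
pan [0.7086 0.2998 0.0987]
long [ 0.698  -0.2672  0.0908]
long [ 0.5509 -0.273   0.0929]
long [ 0.5454 -0.2233  0.0938]
long [ 0.6974 -0.2186  0.089 ]
shelf [ 0.4827 -0.0689  0.0805]
shelf [ 0.5153 -0.3234  0.089 ]
shelf [ 0.7196 -0.0399  0.0792]
t 2.2 tcp [ 0.5264 -0.3046  0.1841] [ 3.1412 -0.0001  0.0497] F [ 0.2743 -1.3189 -0.1446] open 0.0323
cm [11.65 -5.59  1.91] deg [ 0.02 -0.01 -0.02]
```

Heights from two views agree with the text (long panel top about 0.092, pan about 0.095–0.10). Next I'll move over the panel.

```bash
python3 -m creep '[[[11.65,-5.6,1.9,0,0,0,-1],[11.65,-5.6,1.9,0,0,0,-1],[11.65,-5.6,1.9,0,0,0,-1],[11.65,-5.6,5,0,0,0,-1],[11.65,-5.6,5.5,0,0,0,-1],[11.65,-5.6,5.5,0,0,0,-1],[11.65,-5.6,5.5,0,0,0,-1],[11.65,-5.6,5.5,0,0,0,-1]]]'
python3 - <<'E'
from h import *
im=robot.read_camera("side")
cv2.imwrite("pics/s2.png",cv2.resize(im[100:300,200:420][:,:,::-1],None,fx=2.5,fy=2.5))
delta([.64,-.243,.115],.05)
E
```

```text
time: 3.0
tool_pos: [0.6402, -0.2439, 0.131]
tool_rot: [3.14, -0.003, 0.048]
contact_force: [-0.6, -1.3, -0.1]
opening: 0.0007
t 3.05 tcp [ 0.6402 -0.2438  0.1308] [ 3.1399 -0.0024  0.0486] F [0.3254 0.1692 0.4826] open 0.0004
cm [-0.02 -0.09  1.58] deg [ 0.1  -0.14 -0.08]
```

View pics/s2.png

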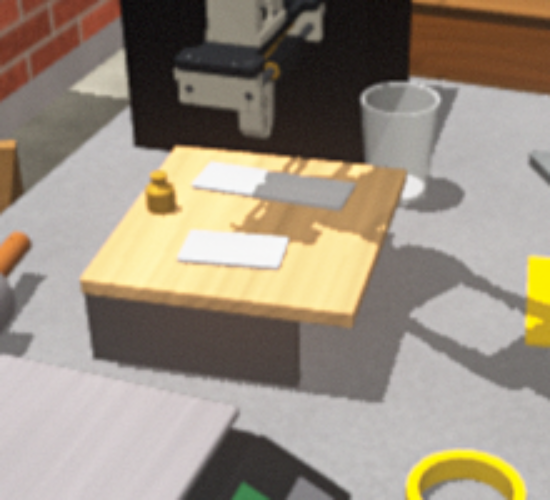

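Run:
```python
from h import *
for X in [(.6402,-.2438,.117),(.6402,-.2438,.131),(.6402,-.2438,.15),(.6402,-.2438,.094)]:
    for c in ["side","top"]:
        q=proj(c)@np.r_[X,1]; print(X,c,q[:2]/q[2])
for c in ["side","top"]:
    im=robot.read_camera(c); u=(200,100) if c=="side" else (340,90)
    cv2.imwrite(f"pics/{c}3.png",cv2.resize(im[u[1]:u[1]+160,u[0]:u[0]+200][:,:,::-1],None,fx=3.5,fy=3.5))
```

```text
(0.6402, -0.2438, 0.117) side [302.701  163.2797]
(0.6402, -0.2438, 0.117) top [444.5885 164.3083]
(0.6402, -0.2438, 0.131) side [302.5057 157.9364]
(0.6402, -0.2438, 0.131) top [446.0576 162.7053]
(0.6402, -0.2438, 0.15) side [302.2362 150.5618]
(0.6402, -0.2438, 0.15) top [448.1114 160.4643]
(0.6402, -0.2438, 0.094) side [303.0159 171.8958]
(0.6402, -0.2438, 0.094) top [442.2524 166.8572]
```

View pics/side3.png

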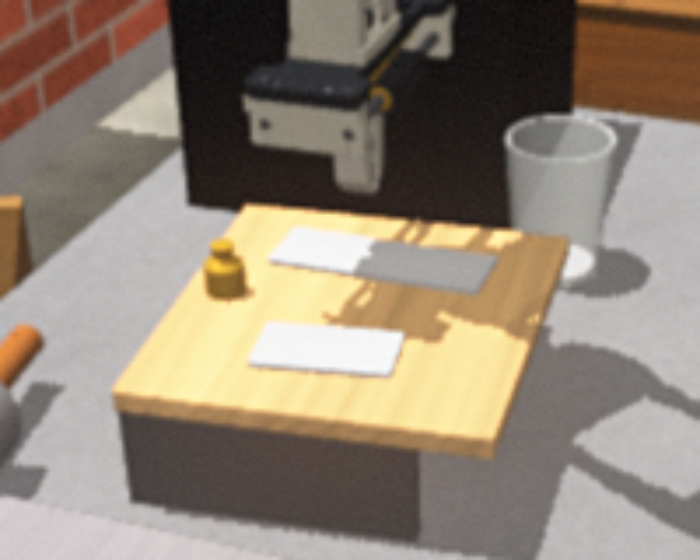

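View pics/top3.png

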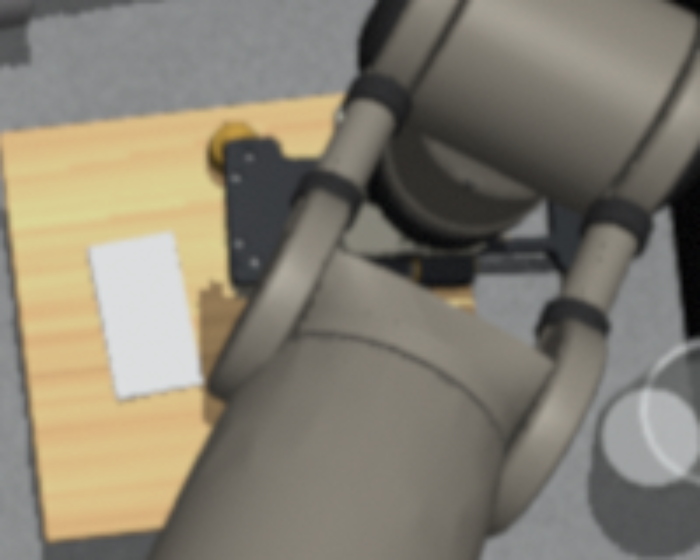

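The side view shows the fingertips at zoom (358,192), about 2 cm higher than the nominal tip offset predicts. I'll go down in small steps and watch the force.

```bash
python3 -m creep '[[[0,-0.1,0.4,0,0,0,-1],[0,-0.1,0.8,0,0,0,-1],[0,-0.1,1.2,0,0,0,-1],[0,-0.1,1.5,0,0,0,-1],[0,-0.1,1.7,0,0,0,-1],[0,-0.1,1.7,0,0,0,-1]]]'
python3 -m creep '[[[0,0,0.2,0,0,0,-1],[0,0,0.4,0,0,0,-1],[0,0,0.4,0,0,0,-1]]]'
python3 - <<'E'
from h import *
im=robot.read_camera("side")
cv2.imwrite("pics/s4.png",cv2.resize(im[100:260,200:400][:,:,::-1],None,fx=3.5,fy=3.5))
E
```

```text
time: 3.75
tool_pos: [0.6399, -0.2424, 0.1128]
tool_rot: [3.141, -0.001, 0.049]
contact_force: [-0.4, -0.3, -0.2]
opening: 0.0008
time: 4.05
tool_pos: [0.6397, -0.2423, 0.1084]
tool_rot: [3.141, -0.001, 0.049]
contact_force: [0.1, 0.3, -0.4]
opening: 0.0003
```

View pics/s4.png

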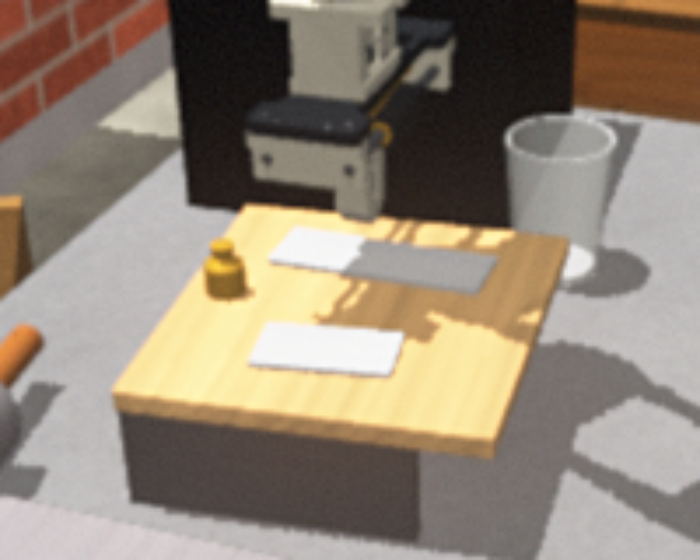

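```bash
python3 -m creep '[[[0,0,0.2,0,0,0,-1],[0,0,0.4,0,0,0,-1],[0,0,0.4,0,0,0,-1]]]'
python3 -m creep '[[[0,0,0.2,0,0,0,-1],[0,0,0.4,0,0,0,-1],[0,0,0.4,0,0,0,-1]]]'
python3 -m creep '[[[0,0,0.1,0,0,0,-1],[0,0,0.2,0,0,0,-1],[0,0,0.2,0,0,0,-1]]]'
python3 - <<'E'
from h import *
im=robot.read_camera("side")
cv2.imwrite("pics/s5.png",cv2.resize(im[100:260,200:400][:,:,::-1],None,fx=3.5,fy=3.5))
E
```

```text
time: 4.4
tool_pos: [0.6396, -0.2423, 0.1041]
tool_rot: [3.141, -0.0, 0.049]
contact_force: [-0.1, -0.1, 0.5]
opening: 0.0006
time: 4.7
tool_pos: [0.6394, -0.2422, 0.0997]
tool_rot: [-3.142, 0.001, 0.049]
contact_force: [0.1, -0.8, 0.5]
opening: 0.0002
time: 5.0
tool_pos: [0.6393, -0.2422, 0.0975]
tool_rot: [-3.141, 0.001, 0.049]
contact_force: [-0.2, -0.9, -0.0]
opening: 0.0009
```

View pics/s5.png

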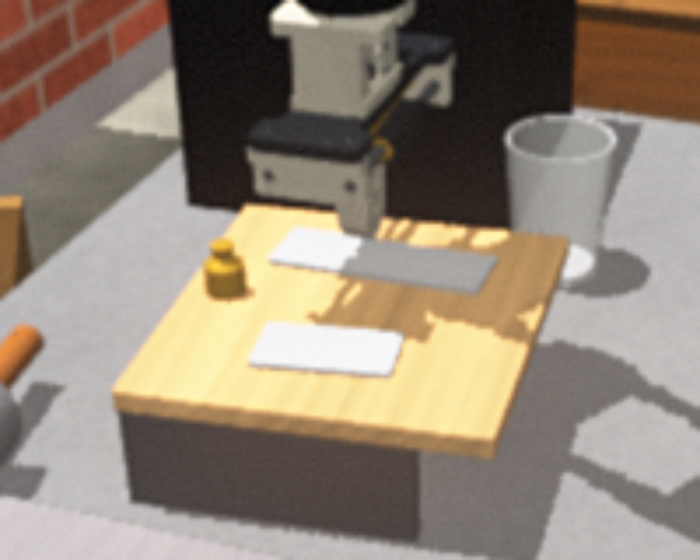

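```bash
python3 -m creep '[[[0,0,0.15,0,0,0,-1],[0,0,0.3,0,0,0,-1],[0,0,0.3,0,0,0,-1]]]'
python3 -m creep '[[[0,0,0.1,0,0,0,-1],[0,0,0.2,0,0,0,-1],[0,0,0.2,0,0,0,-1]]]'
python3 -m creep '[[[0,0,0.1,0,0,0,-1],[0,0,0.2,0,0,0,-1],[0,0,0.2,0,0,0,-1]]]'
```

```text
time: 5.35
tool_pos: [0.6392, -0.242, 0.0943]
tool_rot: [-3.141, 0.001, 0.049]
contact_force: [0.6, -0.2, 0.5]
opening: 0.0005
time: 5.65
tool_pos: [0.6391, -0.242, 0.092]
tool_rot: [-3.141, 0.001, 0.049]
contact_force: [-0.7, -0.3, -0.3]
opening: 0.0002
time: 5.95
tool_pos: [0.639, -0.242, 0.0898]
tool_rot: [-3.141, 0.002, 0.049]
contact_force: [0.5, 0.6, -0.1]
opening: 0.0001
```

```bash
python3 -m creep '[[[0,0,0.1,0,0,0,-1],[0,0,0.1,0,0,0,-1]]]'
python3 -m creep '[[[0,0,0.1,0,0,0,-1],[0,0,0.1,0,0,0,-1]]]'
python3 - <<'E'
from h import *
im=robot.read_camera("side")
cv2.imwrite("pics/s6.png",cv2.resize(im[100:220,240:380][:,:,::-1],None,fx=5,fy=5,interpolation=cv2.INTER_CUBIC))
E
```

```text
time: 6.15
tool_pos: [0.6389, -0.2419, 0.0886]
tool_rot: [-3.141, 0.002, 0.049]
contact_force: [-0.1, 0.2, 0.4]
opening: 0.0008
time: 6.35
tool_pos: [0.6388, -0.2419, 0.0874]
tool_rot: [-3.141, 0.002, 0.049]
contact_force: [-0.1, 1.0, -0.5]
opening: 0.0006
```

View pics/s6.png

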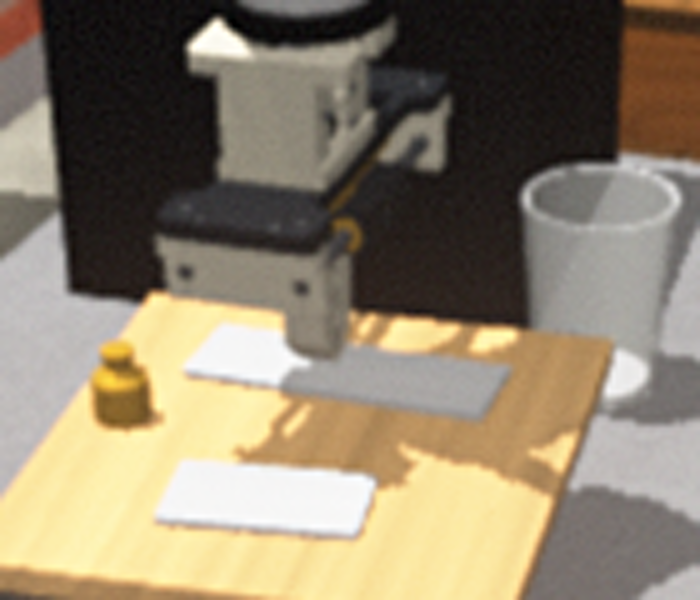

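The tip is at zoom (315,355), roughly 2 mm above the panel top. I'll keep going in 1 mm steps.

```bash
for i in 1; do python3 -m creep '[[[0,0,0.1,0,0,0,-1],[0,0,0.1,0,0,0,-1]]]'
python3 -m creep '[[[0,0,0.1,0,0,0,-1],[0,0,0.1,0,0,0,-1]]]'; done
```

```text
time: 6.6
tool_pos: [0.6388, -0.2418, 0.0864]
tool_rot: [-3.14, 0.002, 0.049]
contact_force: [-0.6, 0.5, -0.7]
opening: 0.0005
time: 6.8
tool_pos: [0.6387, -0.2418, 0.0852]
tool_rot: [-3.14, 0.003, 0.049]
contact_force: [0.1, 0.0, 0.2]
opening: 0.0003
```

```bash
python3 -m creep '[[[0,0,0.1,0,0,0,-1],[0,0,0.1,0,0,0,-1]]]'
python3 -m creep '[[[0,0,0.1,0,0,0,-1],[0,0,0.1,0,0,0,-1]]]'
```

```text
time: 7.0
tool_pos: [0.6385, -0.2418, 0.0839]
tool_rot: [-3.14, 0.003, 0.049]
contact_force: [0.7, -0.0, 0.2]
opening: 0.0002
time: 7.2
tool_pos: [0.6385, -0.2417, 0.0827]
tool_rot: [-3.14, 0.003, 0.049]
contact_force: [0.1, 0.1, 0.0]
opening: 0.0009
```

```bash
python3 -m creep '[[[0,0,0.1,0,0,0,-1],[0,0,0.1,0,0,0,-1]]]'
python3 - <<'E'
from h import *
im=robot.read_camera("side")
cv2.imwrite("pics/s7.png",cv2.resize(im[100:220,240:380][:,:,::-1],None,fx=5,fy=5,interpolation=cv2.INTER_CUBIC))
E
```

```text
time: 7.4
tool_pos: [0.6385, -0.2417, 0.0817]
tool_rot: [-3.14, 0.003, 0.049]
contact_force: [0.2, -0.7, 0.0]
opening: 0.0004
```

View pics/s7.png

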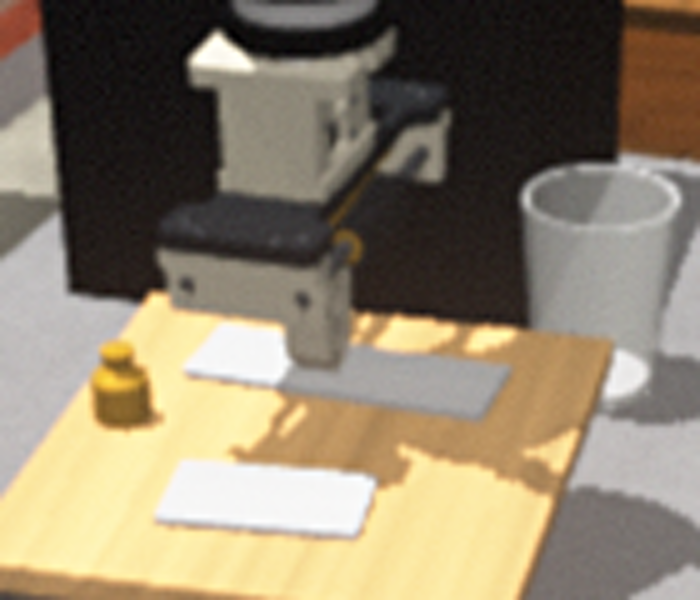

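```bash
cat > e.py <<'E'
from cell import robot
s=robot.observe(); print(s["joint_efforts"].round(2), s["qpos"].round(4), s["tool_pos"].round(4), s["contact_force"].round(2))
E
python3 e.py; python3 -m creep '[[[0,0,0.1,0,0,0,-1],[0,0,0.2,0,0,0,-1],[0,0,0.2,0,0,0,-1]]]'; python3 e.py
python3 -m creep '[[[0,0,0.1,0,0,0,-1],[0,0,0.1,0,0,0,-1]]]'; python3 e.py
```

```text
[-0.000e+00 -6.133e+01 -2.359e+01  7.000e-02 -5.000e-02 -0.000e+00] [-4.7390e-01  7.4560e-01  1.2002e+00 -3.0000e-04  1.1995e+00  1.0480e+00] [ 0.6385 -0.2417  0.0817] [-0.09  0.47  0.66]
time: 7.75
tool_pos: [0.6385, -0.2418, 0.0816]
tool_rot: [-3.141, 0.002, 0.049]
contact_force: [-3.1, 1.8, 9.0]
opening: 0.0005
[ -0.14 -55.32 -22.37   0.13  -1.29  -0.  ] [-4.7390e-01  7.4530e-01  1.2013e+00 -4.0000e-04  1.1976e+00  1.0480e+00] [ 0.6385 -0.2418  0.0816] [-3.1   1.76  9.  ]
time: 7.95
tool_pos: [0.6387, -0.2418, 0.0816]
tool_rot: [-3.141, 0.002, 0.049]
contact_force: [-1.9, 0.4, 6.5]
opening: 0.0004
[ -0.09 -57.03 -22.56   0.11  -0.88  -0.  ] [-4.7380e-01  7.4500e-01  1.2018e+00 -4.0000e-04  1.1965e+00  1.0480e+00] [ 0.6387 -0.2418  0.0816] [-1.86  0.36  6.53]
```

Contact came at TCP z 0.0816 with 9 N, so the reported z runs about 2.5 cm lower than the nominal tip geometry. I'll use this contact as the z reference. First a short drag as a test.

```bash
python3 -m creep '[[[0,0,0.2,0,0,0,-1],[-0.4,0,0.2,0,0,0,-1],[-0.8,0,0.2,0,0,0,-1],[-1.2,0,0.2,0,0,0,-1],[-1.6,0,0.2,0,0,0,-1],[-2,0,0.2,0,0,0,-1],[-2,0,0.2,0,0,0,-1]]]'
python3 - <<'E'
from h import *
im=robot.read_camera("side")
cv2.imwrite("pics/s8.png",cv2.resize(im[100:220,240:380][:,:,::-1],None,fx=5,fy=5,interpolation=cv2.INTER_CUBIC))
E
```

```text
time: 8.65
tool_pos: [0.6201, -0.2434, 0.0816]
tool_rot: [3.14, -0.003, 0.049]
contact_force: [0.7, 0.2, 8.6]
opening: 0.0002
```

View pics/s8.png

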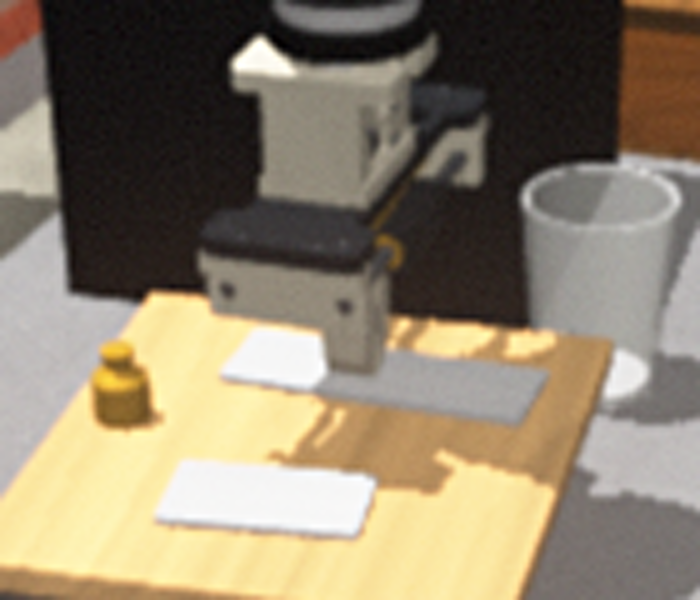

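The panel follows the finger: its near end moved from zoom x≈510 to 548. I'll continue the drag.

```bash
python3 -m creep '[[[-0.4,0,0.2,0,0,0,-1],[-0.9,0,0.2,0,0,0,-1],[-1.4,0,0.2,0,0,0,-1],[-1.9,0,0.2,0,0,0,-1],[-2.4,0,0.2,0,0,0,-1],[-2.9,0,0.2,0,0,0,-1],[-3.4,0,0.2,0,0,0,-1],[-3.4,0,0.2,0,0,0,-1]]]'
python3 - <<'E'
from h import *
delta([.556,-.246,.0816],.049)
im=robot.read_camera("side")
cv2.imwrite("pics/s9.png",cv2.resize(im[100:220,240:380][:,:,::-1],None,fx=5,fy=5,interpolation=cv2.INTER_CUBIC))
E
```

```text
time: 9.5
tool_pos: [0.5877, -0.246, 0.0816]
tool_rot: [3.137, -0.007, 0.049]
contact_force: [0.8, 0.2, 9.1]
opening: 0.0005
t 9.5 tcp [ 0.5877 -0.246   0.0816] [ 3.1372 -0.0075  0.0489] F [0.8494 0.1585 9.1381] open 0.0005
cm [-3.17 -0.15 -0.03] deg [ 0.25 -0.43 -0.01]
```

View pics/s9.png

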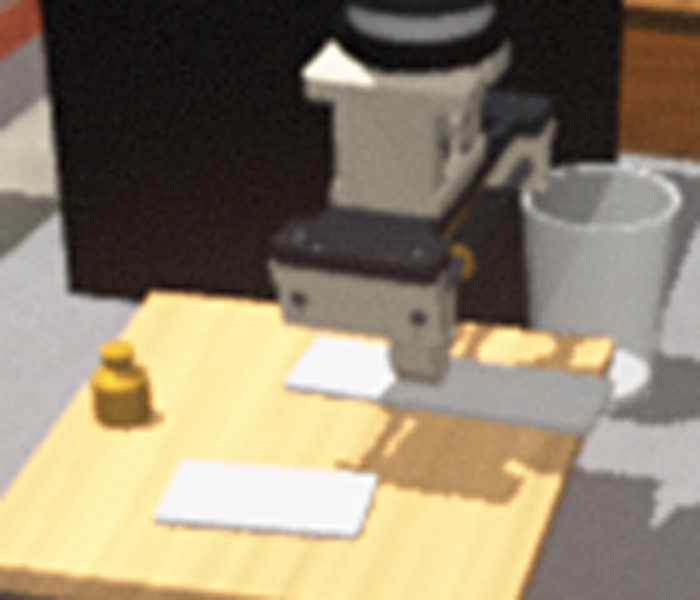

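```bash
python3 - <<'E'
from h import *
print(tri((360,137.5),(544.5,207)))
E
python3 -m creep '[[[-0.4,0,0.2,0,0,0,-1],[-0.9,0,0.2,0,0,0,-1],[-1.4,0,0.2,0,0,0,-1],[-1.9,0,0.2,0,0,0,-1],[-2.0,0,0.2,0,0,0,-1],[-2.0,0,0.2,0,0,0,-1]]]'
```

```text
[ 0.5589 -0.438   0.1136]
time: 10.15
tool_pos: [0.5698, -0.2479, 0.0816]
tool_rot: [3.134, -0.013, 0.049]
contact_force: [2.2, -0.4, 9.4]
opening: 0.0005
```

```bash
python3 -m creep '[[[-0.4,0,0.2,0,0,0,-1],[-0.9,0,0.2,0,0,0,-1],[-1.4,0,0.2,0,0,0,-1],[-1.5,0,0.2,0,0,0,-1],[-1.5,0,0.2,0,0,0,-1]]]'
python3 -m creep '[[[0,0,-1,0,0,0,-1],[0,0,-5,0,0,0,-1],[0,0,-9,0,0,0,-1],[0,0,-9,0,0,0,-1],[0,0,-9,0,0,0,1],[0,0,-9,0,0,0,1],[0,0,-9,0,0,0,1]]]'
python3 - <<'E'
from h import *
for c in ["side","top"]:
    im=robot.read_camera(c); u=(240,100) if c=="side" else (360,120)
    cv2.imwrite(f"pics/{c}10.png",cv2.resize(im[u[1]:u[1]+140,u[0]:u[0]+160][:,:,::-1],None,fx=4.2,fy=4.2,interpolation=cv2.INTER_CUBIC))
    for d in robot.masks_of(c,"long_panel")[:3]:
        r,b,k=rect(c,d["mask"],.094);print(c,round(d["score"],2),np.round(r[0],1),np.round(r[1],1),round(r[2],1),b.round(0).tolist())
E
```

```text
time: 10.65
tool_pos: [0.557, -0.2496, 0.0816]
tool_rot: [3.131, -0.018, 0.049]
contact_force: [2.0, 0.6, 9.9]
opening: 0.0004
time: 11.35
tool_pos: [0.5546, -0.2483, 0.17]
tool_rot: [3.133, -0.016, 0.049]
contact_force: [-0.1, -0.3, -0.7]
opening: 0.0201
side 0.86 [ 542.5 -247.9] [153.1  59.7] 1.8 [[465.0, -220.0], [467.0, -280.0], [620.0, -275.0], [618.0, -216.0]]
side 0.65 [ 333.1 -135.7] [ 43.1 132.4] 12.5 [[298.0, -76.0], [326.0, -205.0], [368.0, -196.0], [340.0, -66.0]]
top 0.43 [ 531.4 -264.8] [35.1 23.3] 63.9 [[513.0, -275.0], [534.0, -286.0], [550.0, -254.0], [529.0, -244.0]]
```

View pics/side10.png

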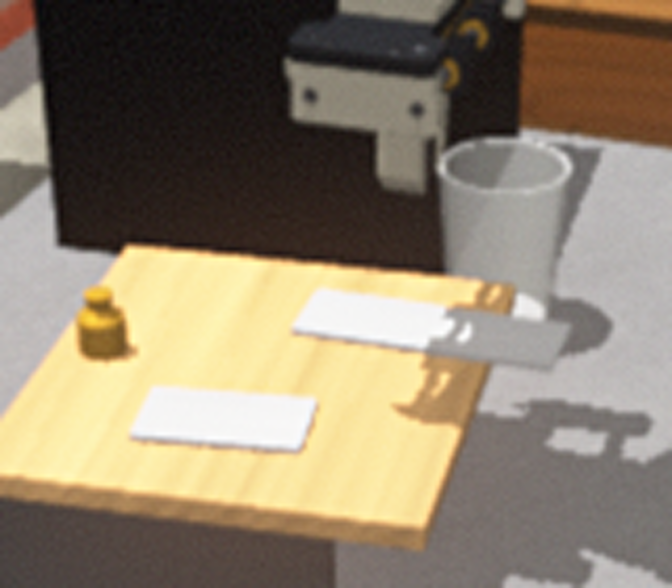

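View pics/top10.png

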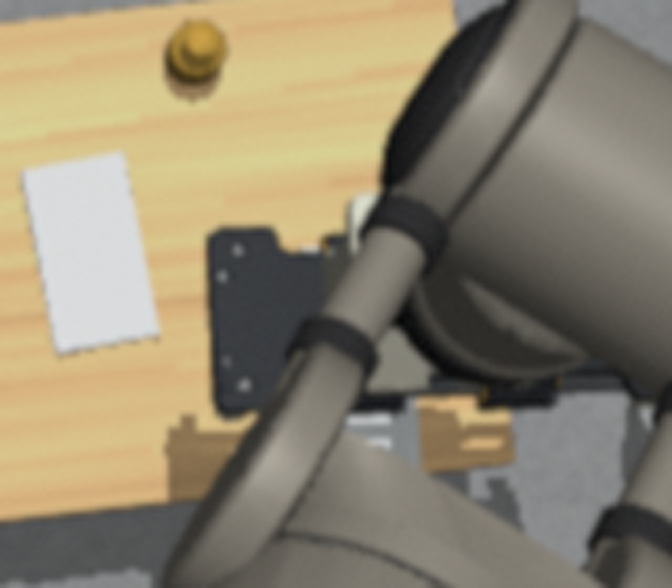

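Run:
```python
from h import *
delta([.482,-.2525,.16],.045)
for z in (.15,.16,.17,.18):
  for y in (-.238,-.219):
    q=proj("side")@np.array([.5546,y,z,1]);print(z,y,q[:2]/q[2])
```

```text
t 11.55 tcp [ 0.555  -0.2486  0.1708] [ 3.1319 -0.0171  0.0487] F [ 0.19    1.0938 -0.4037] open 0.036
cm [-7.33  0.02  0.95] deg [ 0.56 -0.98  0.21]
0.15 -0.238 [335.8344 157.1491]
0.15 -0.219 [332.9683 160.7089]
0.16 -0.238 [335.8648 153.1341]
0.16 -0.219 [332.9837 156.6598]
0.17 -0.238 [335.8954 149.0762]
0.17 -0.219 [332.9992 152.5669]
0.18 -0.238 [335.9265 144.9748]
0.18 -0.219 [333.0149 148.4295]
```

```bash
python3 -m creep '[[[-5,0,0.5,0.6,-1,0,0.5],[-7.3,0,0.9,0.6,-1,0,0.5],[-7.3,0,1,0.6,-1,0,0.5],[-7.3,0,1,0.6,-1,0,0.5],[-7.3,0,1,0.6,-1,0,0.5]]]'; python3 -m creep '[[[0,0,2,0,0,0,0.5],[0,0,4,0,0,0,0.5],[0,0,4.5,0,0,0,0.5],[0,0,4.5,0,0,0,0.5]]]'
python3 - <<'E'
from h import *
for c in ["side","top"]:
    im=robot.read_camera(c); u=(300,100) if c=="side" else (360,140)
    cv2.imwrite(f"pics/{c}11.png",cv2.resize(im[u[1]:u[1]+140,u[0]:u[0]+160][:,:,::-1],None,fx=4.2,fy=4.2,interpolation=cv2.INTER_CUBIC))
delta([.482,-.2525,.0735],.045)
E
```

```text
time: 12.05
tool_pos: [0.4834, -0.2525, 0.1598]
tool_rot: [-3.141, -0.001, 0.049]
contact_force: [-0.2, -0.1, -0.3]
opening: 0.0685
time: 12.45
tool_pos: [0.4837, -0.2522, 0.1142]
tool_rot: [-3.141, 0.0, 0.049]
contact_force: [0.5, 0.1, -0.1]
opening: 0.0688
t 12.55 tcp [ 0.4842 -0.2527  0.1155] [ 3.141  -0.0018  0.0492] F [0.3693 0.1866 0.2434] open 0.0689
cm [-0.23 -0.04  4.2 ] deg [ 0.04 -0.1   0.24]
```

View pics/side11.png

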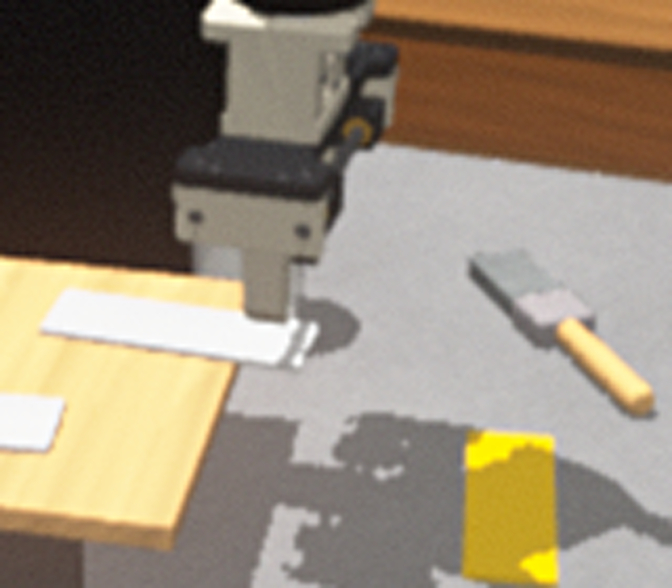

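View pics/top11.png

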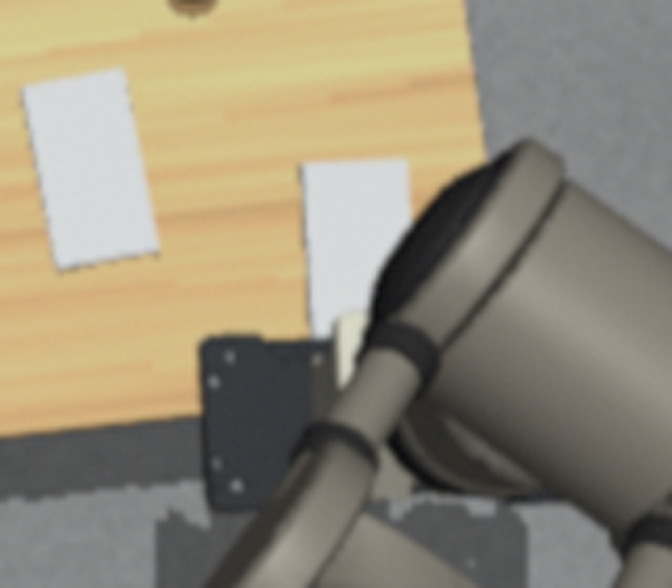

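```bash
python3 - <<'E'
from h import *
A=onplane("top",(360+302/4.2,140+165/4.2),.094);B=onplane("top",(360+408/4.2,140+160/4.2),.094);C=onplane("top",(360+314/4.2,140+335/4.2),.094)
print(A,B,C,np.degrees(np.arctan2(*(A-C)[[1,0]])),(A+B)/2)
E
python3 -m creep '[[[-0.2,0,1,0,0,0,0.5],[-0.2,0,2,0,0,0,0.5],[-0.2,0,3,0,0,0,0.5],[-0.2,0,3.8,0,0,0,0.5],[-0.2,0,4.2,0,0,0,0.5],[-0.2,0,4.2,0,0,0,0.5]]]'
python3 - <<'E'
from h import *
im=robot.read_camera("side"); u=(300,100)
cv2.imwrite("pics/side12.png",cv2.resize(im[u[1]:u[1]+120,u[0]:u[0]+120][:,:,::-1],None,fx=5,fy=5,interpolation=cv2.INTER_CUBIC))
E
```

```text
[ 0.6147 -0.2232  0.094 ] [ 0.6178 -0.2734  0.094 ] [ 0.5333 -0.2288  0.094 ] 3.9532930715421615 [ 0.6162 -0.2483  0.094 ]
time: 13.15
tool_pos: [0.4819, -0.2527, 0.0727]
tool_rot: [-3.141, -0.001, 0.049]
contact_force: [0.4, 0.7, -0.2]
opening: 0.0687
```

View pics/side12.png

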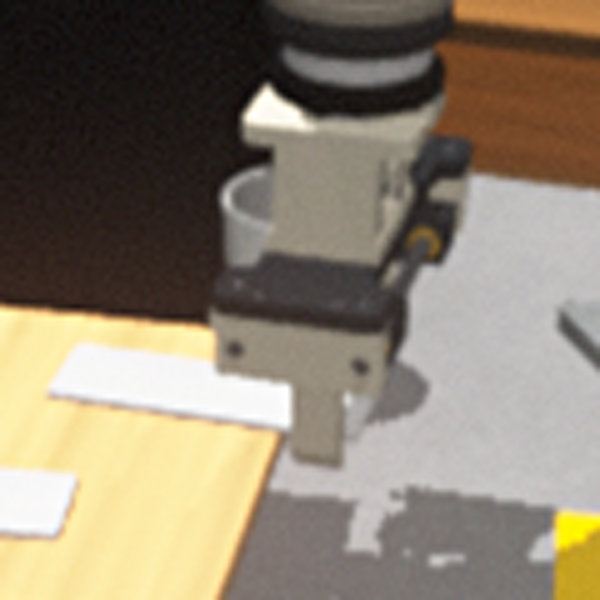

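The near finger stands beside the panel's overhanging end with its tip below it, at zoom (320,465). I'll centre by 3 mm and close.

```bash
python3 -m creep '[[[0,0.3,0,0,0,0,0.5],[0,0.3,0,0,0,0,0],[0,0.3,0,0,0,0,0],[0,0.3,0,0,0,0,-1],[0,0.3,0,0,0,0,-1],[0,0.3,0,0,0,0,-1],[0,0.3,0,0,0,0,-1]]]' 40
python3 - <<'E'
from h import *
im=robot.read_camera("side"); u=(300,100)
cv2.imwrite("pics/side13.png",cv2.resize(im[u[1]:u[1]+120,u[0]:u[0]+120][:,:,::-1],None,fx=5,fy=5,interpolation=cv2.INTER_CUBIC))
E
```

```text
time: 13.9
tool_pos: [0.4824, -0.2559, 0.0734]
tool_rot: [3.141, -0.002, 0.049]
contact_force: [-0.6, 0.1, 1.5]
opening: 0.0492
```

View pics/side13.png

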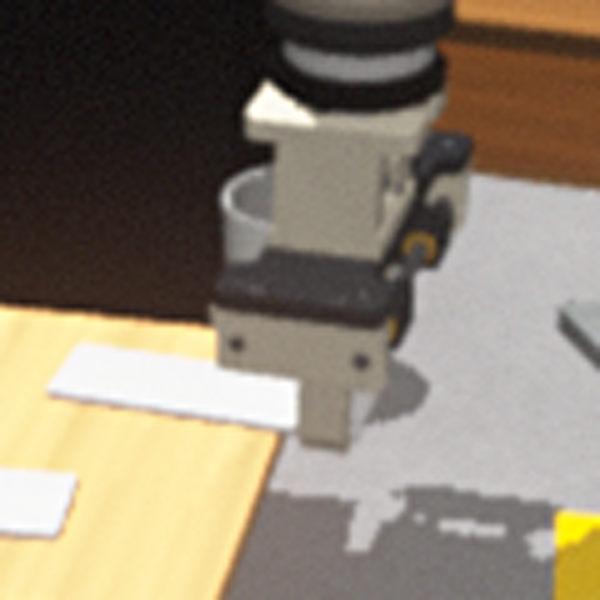

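Gripped: the opening is 49 mm. I'll lift 3 cm and check for droop.

```bash
python3 -m creep '[[[0,0,-0.3,0,0,0,-1],[0,0,-0.8,0,0,0,-1],[0,0,-1.5,0,0,0,-1],[0,0,-2.3,0,0,0,-1],[0,0,-3,0,0,0,-1],[0,0,-3,0,0,0,-1]]]' 45
python3 - <<'E'
from h import *
im=robot.read_camera("side"); u=(260,70)
cv2.imwrite("pics/side14.png",cv2.resize(im[u[1]:u[1]+150,u[0]:u[0]+160][:,:,::-1],None,fx=4,fy=4,interpolation=cv2.INTER_CUBIC))
E
```

```text
time: 14.55
tool_pos: [0.4831, -0.2564, 0.1048]
tool_rot: [3.139, -0.004, 0.049]
contact_force: [-0.4, -1.1, -1.4]
opening: 0.0489
```

View pics/side14.png

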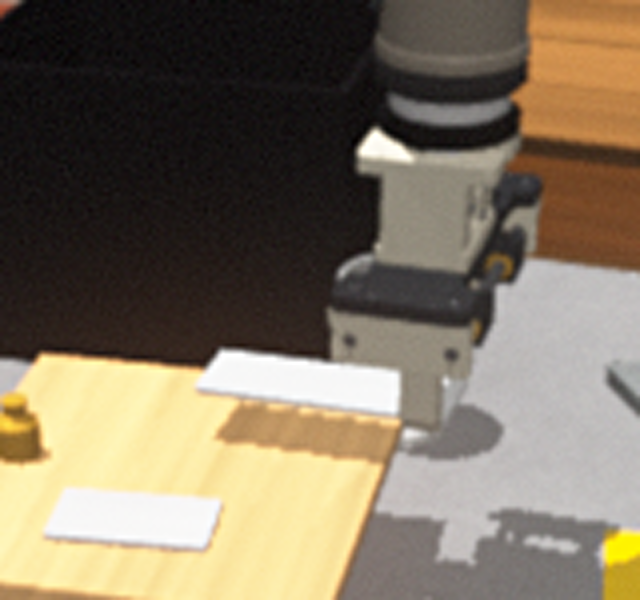

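Held level. Raising and computing the transfer to the pan.

```bash
python3 -m creep '[[[0,0,-1,0,0,0,-1],[0,0,-2.5,0,0,0,-1],[0,0,-4.5,0,0,0,-1],[0,0,-6.5,0,0,0,-1],[0,0,-7.5,0,0,0,-1],[0,0,-7.5,0,0,0,-1]]]'
python3 - <<'E'
from h import *
delta([.553,.19,.18],.03)
E
```

```text
time: 15.2
tool_pos: [0.4831, -0.2565, 0.1807]
tool_rot: [3.138, -0.005, 0.049]
contact_force: [0.3, -0.1, -1.1]
opening: 0.0486
t 15.2 tcp [ 0.4831 -0.2565  0.1807] [ 3.1382 -0.0051  0.0493] F [ 0.3278 -0.0765 -1.1228] open 0.0486
cm [  9.18 -44.25  -0.04] deg [ 0.19 -0.3   1.1 ]
```

```bash
python3 -m creep '[[[0.3,-1,0,0,0,0,-1],[0.8,-3,0,0,0,0,-1],[1.4,-6,0,0,0,0,-1],[2.1,-9.5,0,0,0,0,-1],[2.8,-13,0,0.2,-0.3,0.5,-1],[3.5,-16.5,0,0.2,-0.3,0.5,-1],[4.2,-20,0,0.2,-0.3,0.5,-1],[4.9,-23.5,0,0.2,-0.3,0.5,-1]]]'
python3 - <<'E'
from h import *
delta([.553,.19,.18],.03)
E
```

```text
time: 16.0
tool_pos: [0.5198, -0.0171, 0.179]
tool_rot: [-3.141, 0.002, 0.041]
contact_force: [0.8, -0.3, -0.8]
opening: 0.0491
t 16.0 tcp [ 0.5198 -0.0171  0.179 ] [-3.1408  0.0022  0.0407] F [ 0.8398 -0.2899 -0.7558] open 0.0491
cm [  4.16 -20.55  -0.1 ] deg [-0.05  0.13  0.61]
```

```bash
python3 -m creep '[[[0.7,-3.5,0,0,0,0,-1],[1.4,-7,0,0,0,0.3,-1],[2.1,-10.5,0,0,0,0.6,-1],[2.8,-14,0,0,0,0.6,-1],[3.4,-17,0,0,0,0.6,-1],[3.9,-19,0,0,0,0.6,-1],[4.2,-20.3,0,0,0,0.6,-1],[4.2,-20.5,0,0,0,0.6,-1]]]'
python3 - <<'E'
from h import *
delta([.553,.19,.105],.03)
im=robot.read_camera("side"); u=(100,90)
cv2.imwrite("pics/side15.png",cv2.resize(im[u[1]:u[1]+320,u[0]:u[0]+320][:,:,::-1],None,fx=1.8,fy=1.8,interpolation=cv2.INTER_CUBIC))
im=robot.read_camera("top"); u=(140,90)
cv2.imwrite("pics/top15.png",cv2.resize(im[u[1]:u[1]+180,u[0]:u[0]+180][:,:,::-1],None,fx=3,fy=3,interpolation=cv2.INTER_CUBIC))
E
```

```text
time: 16.8
tool_pos: [0.5528, 0.191, 0.178]
tool_rot: [-3.141, 0.004, 0.032]
contact_force: [-0.7, -1.0, -0.9]
opening: 0.0489
t 16.8 tcp [0.5528 0.191  0.178 ] [-3.1408  0.004   0.032 ] F [-0.6845 -0.9854 -0.8506] open 0.0489
cm [0.05 0.1  7.3 ] deg [-0.04  0.23  0.12]
```

View pics/side15.png

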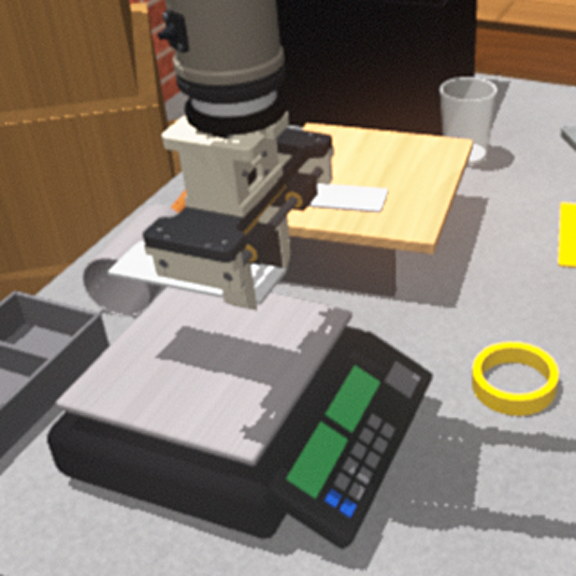

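View pics/top15.png

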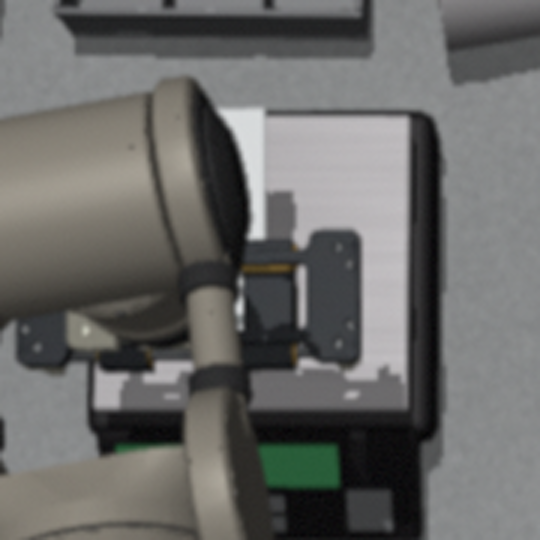

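```bash
python3 - <<'E'
from h import *
z=.178+.0206
print(onplane("top",(140+266/3,90+108/3),z),onplane("top",(140+264/3,90+235/3),z))
E
python3 -m creep '[[[0,0.1,1.5,0,0,0,-1],[0,0.1,3,0,0,0,-1],[0,0.1,4.5,0,0,0,-1],[0,0.1,6,0,0,0,-1],[0,0.1,7,0,0,0,-1],[0,0.1,7.3,0,0.2,0,-1],[0,0.1,7.3,0,0.2,0,-1]]]'
```

```text
[0.688  0.1687 0.1986] [0.6088 0.1674 0.1986]
time: 17.6
tool_pos: [0.5525, 0.1878, 0.1053]
tool_rot: [-3.141, 0.001, 0.03]
contact_force: [0.3, 0.2, -1.5]
opening: 0.0488
```

The panel centre in hand projects to about (0.613, 0.193), on the pan's centre. Now the slow descent.

```bash
python3 -m creep '[[[0,0,0.3,0,0,0,-1],[0,0,0.6,0,0,0,-1],[0,0,0.9,0,0,0,-1],[0,0,1.2,0,0,0,-1],[0,0,1.3,0,0,0,-1],[0,0,1.3,0,0,0,-1]]]'; python3 -m creep '[[[0,0,0.1,0,0,0,-1],[0,0,0.2,0,0,0,-1],[0,0,0.2,0,0,0,-1]]]';python3 -m creep '[[[0,0,0.1,0,0,0,-1],[0,0,0.1,0,0,0,-1]]]'; python3 -m creep '[[[0,0,0.1,0,0,0,-1],[0,0,0.1,0,0,0,-1]]]'
python3 - <<'E'
from h import *
im=robot.read_camera("side"); u=(140,180)
cv2.imwrite("pics/side16.png",cv2.resize(im[u[1]:u[1]+140,u[0]:u[0]+160][:,:,::-1],None,fx=4.2,fy=4.2,interpolation=cv2.INTER_CUBIC))
E
```

```text
time: 18.2
tool_pos: [0.5524, 0.1878, 0.0921]
tool_rot: [-3.142, 0.001, 0.03]
contact_force: [-0.1, 0.2, -0.4]
opening: 0.049
time: 18.5
tool_pos: [0.5523, 0.1878, 0.09]
tool_rot: [-3.142, 0.001, 0.03]
contact_force: [-0.2, -0.8, -1.0]
opening: 0.0483
time: 18.7
tool_pos: [0.5523, 0.1877, 0.0888]
tool_rot: [3.142, 0.001, 0.03]
contact_force: [0.2, 1.0, -0.8]
opening: 0.0485
time: 18.9
tool_pos: [0.5522, 0.1878, 0.0877]
tool_rot: [3.142, 0.002, 0.03]
contact_force: [0.3, 0.4, -0.9]
opening: 0.049
```

View pics/side16.png

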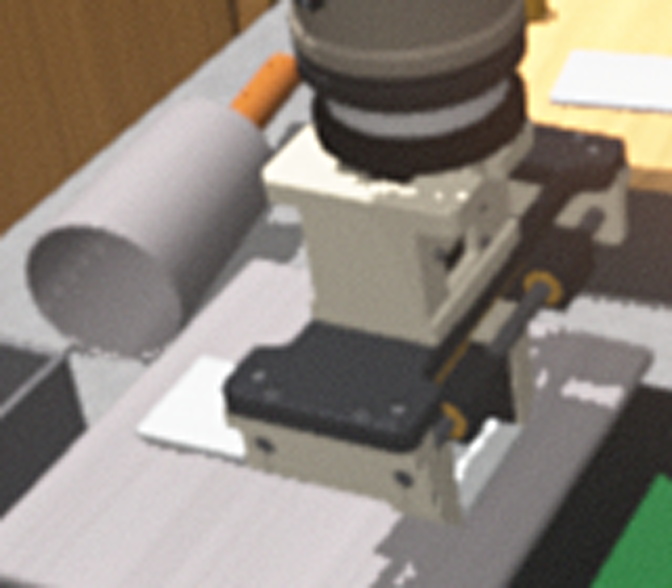

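Fingers just above the pan, panel level. A few more 1 mm steps until touch.

```bash
python3 -m creep '[[[0,0,0.1,0,0,0,-1],[0,0,0.1,0,0,0,-1]]]'; python3 -m creep '[[[0,0,0.1,0,0,0,-1],[0,0,0.1,0,0,0,-1]]]'
```

```text
time: 19.15
tool_pos: [0.5523, 0.1878, 0.0876]
tool_rot: [-3.142, 0.001, 0.03]
contact_force: [-1.9, -0.1, 4.7]
opening: 0.0487
time: 19.35
tool_pos: [0.5523, 0.1878, 0.0876]
tool_rot: [-3.142, 0.0, 0.03]
contact_force: [-2.6, -0.2, 6.7]
opening: 0.0487
```

The tips touched at z 0.0876, as predicted, so the panel is about 4 mm up. I'll ease off 0.5 mm and release.

```bash
python3 -m creep '[[[0,0,-0.1,0,0,0,-1],[0,0,-0.1,0,0,0,0.3],[0,0,-0.1,0,0,0,0.5],[0,0,-0.1,0,0,0,0.5],[0,0,-0.1,0,0,0,0.5],[0,0,-0.1,0,0,0,0.5]]]' 10; python3 -m creep '[[[0,0,-1,0,0,0,0.5],[0,0,-3,0,0,0,0.5],[0,0,-6,0,0,0,0.5],[0,0,-10,0,0,0,0.5],[0,0,-13,0,0,0,0.5],[0,0,-13,0,0,0,0.5]]]'; python3 -m creep '[[[-5,5,0,0,0,0,0.5],[-10,10,0,0,0,0,0.5],[-12,14,0,0,0,0,0.5],[-12,18,0,0,0,0,0.5],[-12,22,0,0,0,0,0.5],[-12,24,0,0,0,0,0.5],[-12,24,0,0,0,0,0.5]]]'
python3 - <<'E'
from h import *
for c in ["side","top"]:
    im=robot.read_camera(c); cv2.imwrite(f"pics/{c}17.png",im[:,:,::-1])
    for l in ["long_panel","short_panel"]:
      for d in robot.masks_of(c,l)[:3]:
        r,b,k=rect(c,d["mask"],.104 if l[0]=="l" else .094);print(c,l,round(d["score"],2),np.round(r[0],1),np.round(r[1],1),round(r[2],1))
E
```

```text
time: 19.95
tool_pos: [0.5523, 0.1878, 0.0885]
tool_rot: [-3.142, 0.0, 0.03]
contact_force: [-0.1, -0.1, -0.5]
opening: 0.0686
time: 20.55
tool_pos: [0.5547, 0.1883, 0.2243]
tool_rot: [-3.14, -0.01, 0.03]
contact_force: [0.3, -1.0, 1.1]
opening: 0.0691
time: 21.25
tool_pos: [0.4416, -0.0583, 0.2227]
tool_rot: [-3.141, -0.01, 0.026]
contact_force: [0.6, -0.3, 0.9]
opening: 0.0688
side long_panel 0.88 [ 331.  -120.2] [ 43.2 131. ] 12.0
side long_panel 0.61 [610.8 192.1] [152.5  55.6] 1.4
side short_panel 0.61 [ 611.2 -118.5] [89.7 56.4] 11.2
top long_panel 0.95 [612.1 189.9] [150.6  52. ] 2.0
top long_panel 0.87 [ 353.4 -254.9] [ 47.1 138.5] 11.6
top short_panel 0.83 [ 611.5 -121.8] [89.  50.1] 11.5
```

View pics/side17.png

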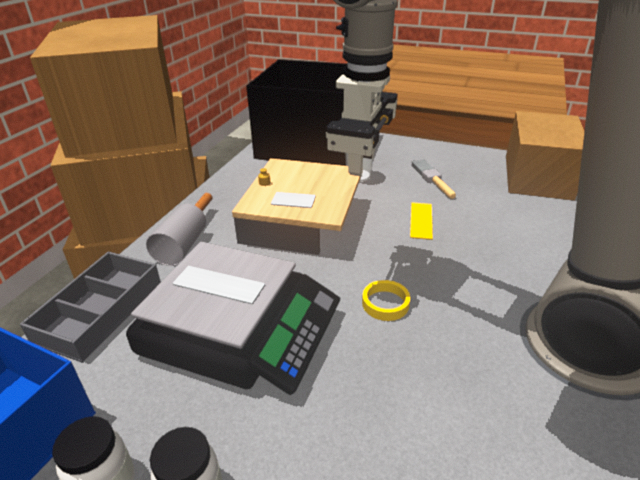

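View pics/top17.png

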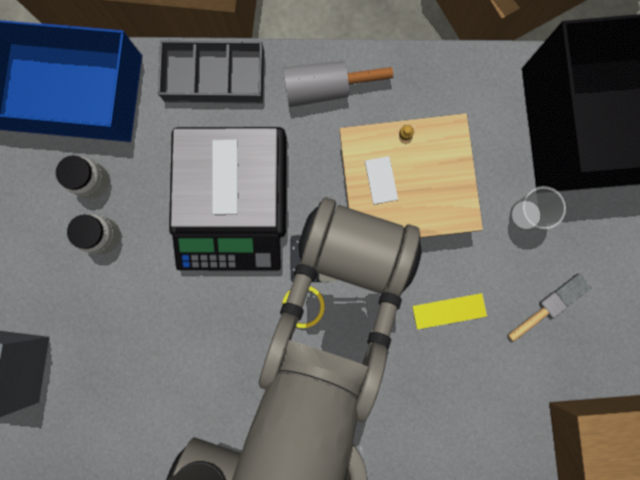

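The long panel lies flat at the middle of the pan, at (225,177) in the top view and (218,284) in the side view. The short panel is still at (381,180). The arm is clear of everything.

```bash
python3 -m creep '[[[0,0,0,0,0,0,0.5],[0,0,0,0,0,0,0.5]]]'; python3 -c "
from cell import robot
print(robot.hand_in())"
```

```text
time: 21.75
tool_pos: [0.442, -0.0533, 0.2226]
tool_rot: [-3.139, -0.009, 0.033]
contact_force: [0.9, 0.4, 0.4]
opening: 0.0689
the job is handed in; nothing more can be done
None
```

The long panel is lying flat on the middle of the scale's pan, and the job was handed in at about 21.8 s. No verdict was reported.

- **What I did:** I pressed the closed fingertips on the panel at about 9 N and dragged it until its end stuck out roughly 39 mm past the shelf edge. I gripped that end by its side edges, carried it level to the pan, and released it from about 4 mm up.
- **Last checks:**
  - **Long panel:** its centre measured (0.612, 0.190) from the top camera and (0.611, 0.192) from the side camera. The pan's centre is at (0.612, 0.192), so it is about 2 mm off.
  - **Short panel:** it measured within about 1 mm of where it started.
  - **Arm:** clear of everything, with only noise on the force reading.
- **What disagreed:** the fingertips touched the panel and the pan with the reported TCP about 12 mm below the tips. The description puts the tips 14 mm ahead of the TCP, so I set heights by contact and camera instead. I did not find the cause.

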